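# Break the seal of the hearing-aid drying box and hold it ajar

### The job

Let the hearing-aid drying box on the desk breathe: push the round release plunger on its deck fully down and let it spring back up, then take the lid by its pull tab, break it free of its sticky seal and hold its front edge about 25 mm open. Do not let the lid fly open when the seal gives way (never more than 50 mm), and leave the ear tip jar, otoscope and correction tape beside the box where they are. The program finishes while the gripper is still holding the lid ajar and still.

Things in the scene. Friction and masses are not known exactly. Their poses are not given: they have to be found in the camera images.
- drybox: White drying box for hearing aids, fixed to the desk, 130 (x) x 170 (y) x 82 mm high. Origin: centre of its underside; x to its rear (hinge), y to its left, z up; its front (-x) roughly faces the robot. A lid with a clear window covers y = -85 to +30 mm (top at z = 81 mm). The rest (y = +32 to +85 mm) is a fixed grey deck, top at z = 78 mm, with the plunger and flat vent slits.
- plunger (a joint): Travel of the release plunger in m: 0 up, 0.010 fully down (its stop). Moves along the box's -z, sprung: 2.5 N at first, about 9 N at the bottom; springs back when let go. It trips a latch inside: until pushed fully down once, the lid is locked; afterwards the latch stays off and only the seal holds the lid.
- plunger_top (a point): Centre of the flat top of the plunger, a black round button 20 mm across in a 38 mm black collar, 19.5 mm above the deck (z = 97.5 mm in the box's frame when up), at x = -15, y = +60 mm in the box's frame. Moves with it.
- lid (a joint): Opening angle in rad: 0 shut, up to 0.9. Hinged along the box's y axis at the rear. The sticky seal grips the front: lifting at the tab takes about 15 N at first, falling off until the seal lets go at 0.07 rad; then only the lid's weight (0.3 kg, 2 N at the tab) and slight drag remain; it falls shut if let go. The front edge is 129 mm from the hinge: 25 mm open is 0.19 rad.
- lid_tab (a point): Grip point on the pull tab: grey ribbed upright block on the lid near its front edge, 20 mm along x, 16 mm along y (pinch it across y from above), 34 mm tall, top at z = 116 mm when shut. The point is on its centre line, 12 mm below the top: x = -52, y = -28, z = 104 mm in the box's frame when shut; moves with the lid, 114 mm in front of the hinge and 30 mm above it.
- lid_front_edge (a point): Middle of the underside of the lid's front edge; z = 73 mm in the box's frame when shut. Its rise is the opening.
- lid_hinge (a point): Point on the hinge line at the rear of the box, behind the tab: x = 62, y = -27.8, z = 74 mm in the box's frame. The line runs along the box's y axis.
- foam_tip_jar: Bystander: small clear jar of foam ear tips with a white lid, 49 mm across, 57 mm tall; origin at the centre of its underside.
- ear_otoscope: Bystander: otoscope lying on the desk, light handle and black head, 138 x 67 x 28 mm; origin at the centre of its underside.
- tape_roller: Bystander: correction tape dispenser, 82 x 34 x 15 mm; origin at the centre of its underside.

How it is judged (in metres and radians):
On the way, in this order (a step that is already met when the one before it is completed fails the run):
1. the release plunger is pushed fully down (value of joint plunger above 0.0085 m), for 0.05 s.
2. the plunger has sprung back up with the lid still shut (value of joint plunger below 0.002 m and value of joint lid below 0.04 rad), for 0.1 s.
3. the lid is broken free of its seal and carried by the gripper (value of joint lid above 0.09 rad and contact force between the fingers and lid above 0.3 N), for 0.1 s.
At the end, for the whole second after the job is handed in: The gripper holds the lid still between 0.12 and 0.28 rad (front edge 15 to 36 mm open), with the fingers pressing on it by more than 0.3 N; the plunger is back up (within 2 mm); the three bystanders are within 30 mm of where they stood (value of joint lid between 0.12 and 0.28 rad and velocity of joint lid between -0.05 and 0.05 rad/s and contact force between the fingers and lid above 0.3 N and value of joint plunger below 0.002 m and distance of each of foam_tip_jar, ear_otoscope, tape_roller from where it was at the start of the episode below 0.03 m); the arm keeps its last pose, push and grip.
It fails at once if the lid flies open (front edge more than about 55 mm) (value of joint lid above 0.43 rad).
It fails at once if a bystander is pushed away by more than 30 mm (distance of any of foam_tip_jar, ear_otoscope, tape_roller from where it was at the start of the episode above 0.03 m).
It also fails if it takes over 43 s, if anything falls off the work surface, if the arm or the gripper's body presses on something with over 40 N, if the wrist force passes 120 N, or if a joint passes its speed limit or range.

### The arm

A 6-joint arm with a two-finger parallel gripper is mounted at the origin on a cart in front of the work surface, level with it; the furniture and walls round the work are solid. World frame = base frame: x ahead of the robot, y to its left, z up, the work surface at z = 0. Lengths are in mm, angles in rad, forces in N, time in s.
With the tool pointing down it reaches from about 350 to 975 mm from the base axis. Payload 7.1 kg.
Tool frame: the origin (TCP) lies at the very end of the fingers, on their centre line; the grasp point (between the pads) lies 19 mm behind it; z points along the fingers, y is the line along which they close (so a half turn about z gives the same grasp; the last joint's range is limited). The gripper opens to 88 mm and grips with 3 to 60 N. Pads are 20 mm wide; open, the fingers measure 115 mm over their backs; the gripper's body (75 mm by 178 mm) begins 61 mm behind the grasp point.
Start: joints at [1.292, 0.423, 1.63, -0, 1.089, -0.019], TCP at [160.523, 604.017, 222.675] pointing down, gripper open.
Joint ranges: [-3, 3], [-0.9, 2.11], [0.09, 2.58], [-1.31, 4.45], [0.11, 2.69], [-2.54, 2.54]. Speed limits (rad/s): [2.39, 2.39, 3.01, 3.14, 3.14, 3.14].

### API

Orientations are given as [roll, pitch, yaw] about the fixed x, y, z axes, in that order (R = Rz(yaw) Ry(pitch) Rx(roll)).
In Python, from workcell import bot, vision gives the robot as it stands.
- The arm moves only by the tool send_rows, never from a script. Its argument "increments" is a list of rows, each a list of 3 entries, a list of its own where there are three numbers: the shift along the tool's x, y, z in m, then the turn about the tool's z in units of 5 degrees (1.0 is 5 degrees), then the closure, from 0 (fully open) to 1 (shut). A call has 1 to 8 rows; each row shifts and turns the commanded pose from where the row before left it, along the tool's axes as they then stand; what a row does not reach is not made up. A row lasts 1/12 s, in which the tool goes at most 41.7 mm and 7.16 degrees, less where a joint would pass 70% of its speed; a pose out of reach is approached as far as the arm can. A call is refused whole if a number of a shift passes 0.0417 or a number of a turn 1, either way. A call with a gripper value outside its range is refused whole. The fingers move at their own pace and stop on an object; "grip_force" is the grip in N (left out, the last holds). Time passes only in rows, so rows that do not move let the fingers close. It gives the time, the measured TCP pose, the force, the opening and the grip force at its end, in the units of the state.
- bot.get_state(): the state, without advancing time (a new reading comes with each control period).
- vision.grab_frame(name): name is "side" or "top" or "wrist"; returns (picture, depth): 400x640x3 uint8, red, green, blue; 400x640 float32, mm along the optical axis (not along the pixel's ray), 0 where there is no reading.
- vision.camera_params(name): a dict with "K" (3x3 intrinsics, pixels), "dist_coeffs" ([k1, k2, p1, p2, k3] as OpenCV has them; the pictures are not rectified), "R" (3x3) and "t" (3): a world point X has camera coordinates R X + t. Camera axes: x right, y down, z forward; pixel columns grow to the right and rows downward; lengths in mm; the calibration is good to about 2 mm. A picture is of the moment at which its call begins: read the wrist's pose just before it. camera_params takes no time and is no camera call; for the wrist camera it gives the pose at the moment of the call.
- bot.finish_job(): hands the job in; it is judged then, once.
The state is a dict: "time_s": time; "q": joint angles; "joint_velocities": joint speeds; "effort": joint torques, N m; "tool_pos": TCP position; "tcp_rot": TCP orientation; "force": force on the tool from outside, world axes, zero at the start; "moment": the same for the moment, N m; "opening": opening from 0.0 (shut) to 1.0 (fully open); "grip_force": force on a finger pad.
Only numpy, scipy, OpenCV 4.12 (cv2) and the standard library are available. Lean on these libraries where they do the work, as an engineer would, in place of code of your own. Each camera call takes 0.05 s, during which the arm holds its last target. There are 200 camera calls.

## Working session

There is one attempt and no reset: what is moved stays moved. The work goes in short steps, Python scripts to look and compute and a tool call to move; the robot and the scene stay as the last step left them, time stands still between calls to the robot, and variables do not carry over. Pictures are saved under pics/ and viewed, at most 10 in all, crops included, and the job is handed in when it is done.

Besides the shell and the picture viewer there is one more tool, called as a command line: name --argument value ..., lists and objects as JSON in quotes. send_rows: Moves the arm, as the interface text tells. Its arguments: {"type":"object","properties":{"increments":{"type":"array"},"grip_force":{"type":"number"}},"required":["increments"]}

```bash
mkdir -p pics; python3 - <<'E'
from workcell import bot, vision
import cv2, numpy as np
for n in ("top","side"):
    im,d=vision.grab_frame(n); cv2.imwrite(f"pics/{n}0.png",im[:,:,::-1]); np.savez(f"{n}0.npz",im=im,d=d,**vision.camera_params(n))
print(bot.get_state())
E
```

```text
{'time_s': 0.1, 'q': array([ 1.29200626e+00,  4.23776773e-01,  1.63059992e+00,  2.36055396e-05,
        1.08864503e+00, -1.89864666e-02]), 'joint_velocities': array([-8.94338949e-04, -1.87285518e-03, -1.36292731e-03,  7.81921276e-05,
       -2.26212562e-04, -8.47859781e-04]), 'effort': array([ 2.69238353e-04, -5.45612669e+01, -2.74324179e+01,  6.45021466e-02,
        1.88300433e-02, -9.24433010e-06]), 'tool_pos': array([160.37615814, 603.54219747, 221.97710259]), 'tcp_rot': array([-3.14016423e+00, -4.80265412e-05,  2.88177806e+00]), 'force': array([-0.90893606,  0.37040578,  0.90216039]), 'moment': array([0.0252814 , 0.01970502, 0.01121895]), 'grip_force': 0.0, 'opening': 1.0009858298098628}
```

View pics/top0.png

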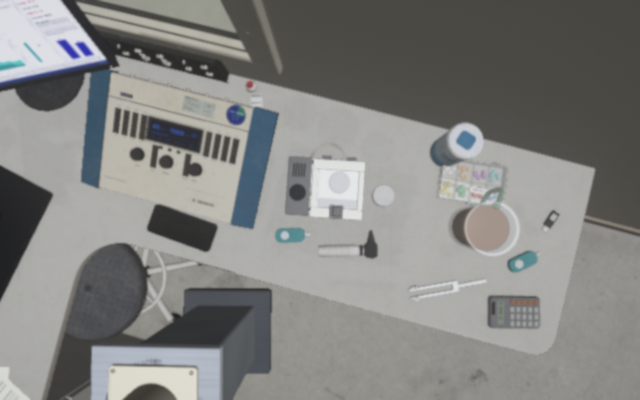

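View pics/side0.png

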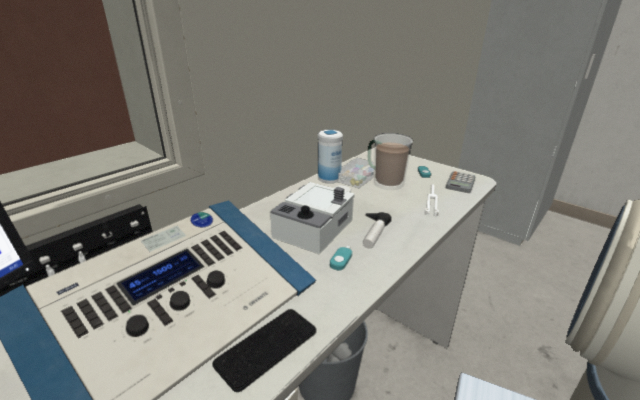

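The top picture shows the box around (325,187), its plunger near (297,192), tab near (336,211), jar (383,196), otoscope (350,248) and tape (290,235). The side view agrees. Next I'll take an enlarged crop.

```bash
cat > h.py <<'E'
import numpy as np, cv2
def world(f,u,v,z):
    "pixel -> world point on plane z"
    p=cv2.undistortPoints(np.array([[[u,v]]],float),f["K"],np.array(f["dist_coeffs"]))[0,0]
    R,t=np.array(f["R"]),np.array(f["t"]); c=-R.T@t; r=R.T@np.array([p[0],p[1],1.])
    return c+r*(z-c[2])/r[2]
E
python3 - <<'E'
import numpy as np, cv2
from h import *
f=np.load("top0.npz"); im=f["im"][150:270,265:405]
cv2.imwrite("pics/topc.png",cv2.resize(im[:,:,::-1],None,fx=5,fy=5,interpolation=cv2.INTER_CUBIC))
for n,u,v,z in (("pl",297,192,97.5),("tab",336,211,116),("jar",383,196,57),("oto",350,248,20),("tape",290,235,15)): print(n,world(f,u,v,z), f["d"][v,u])
print(-f["R"].T@f["t"])
E
```

```text
pl [ 516.14366746 -353.46049031   97.5       ] 842.7941
tab [ 474.71603125 -437.4399676   116.        ] 817.8744
jar [ 509.73134848 -544.42592373   57.        ] 875.32074
oto [ 390.07881045 -471.67809152   20.        ] 901.9203
tape [ 419.86863452 -330.32759685   15.        ] 919.8545
[ 458.64014033 -423.77907177  933.90042238]
```

View pics/topc.png

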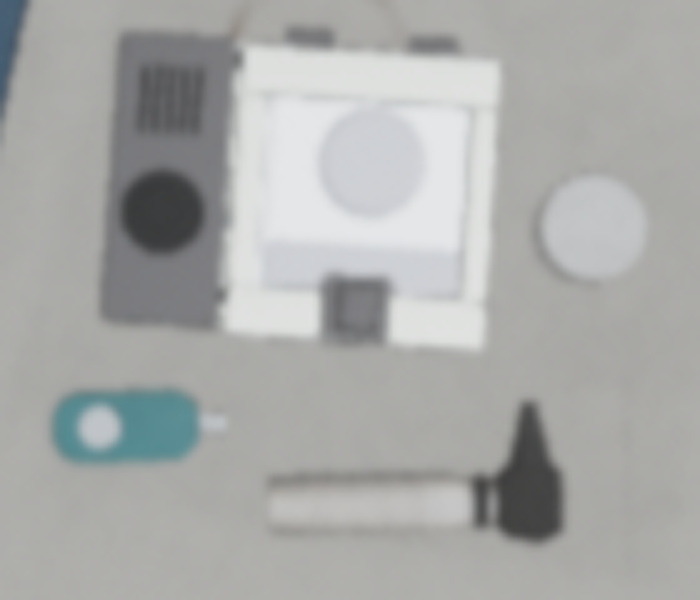

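The crop shows the deck corners at (118,33) and (102,320), the lid corners at (500,60) and (485,350), the plunger at (162,212) and the tab at (358,306). I'll fit the box pose to these.

```bash
cat >> h.py <<'E'
def T(p,b):
    c,s=np.cos(p[2]),np.sin(p[2]); return np.array([p[0]+c*b[0]-s*b[1],p[1]+s*b[0]+c*b[1],b[2]])
E
python3 - <<'E'
import numpy as np
from scipy.optimize import least_squares
from h import *
f=np.load("top0.npz")
P=[((118,33),(65,85,78)),((102,320),(-65,85,78)),((500,60),(65,-85,81)),((485,350),(-65,-85,81)),((162,212),(-15,60,92)),((358,306),(-52,-28,116))]
W=[world(f,265+(u-2)/5,150+(v-2)/5,b[2]) for (u,v),b in P]
r=least_squares(lambda p:np.concatenate([(T(p,b)-w)[:2] for (_,b),w in zip(P,W)]),[500,-420,0])
print(r.x,r.fun.round(1)); p=r.x
for b in ((-15,60,97.5),(-52,-28,104),(62,-27.8,74)): print(T(p,b))
E
```

```text
[ 5.27413390e+02 -4.13302805e+02 -6.73590354e-02] [ 0.5 -1.  -1.4  1.3  2.1 -1.2  0.2  0.3 -0.   0.6 -1.5  0.1]
[ 516.48589258 -352.42924878   97.5       ]
[ 473.64668614 -437.73928565  104.        ]
[ 587.40162287 -445.21286369   74.        ]
```

```bash
python3 - <<'E'
import numpy as np
f=np.load("top0.npz"); g=np.load("side0.npz")
import cv2
for f in (f,g):
    d=f["d"]; v,u=np.mgrid[0:400:2,0:640:2]; u=u.ravel();v=v.ravel(); z=d[v,u]
    p=cv2.undistortPoints(np.stack([u,v],1).astype(float)[:,None],f["K"],f["dist_coeffs"])[:,0]
    X=(np.c_[p*z[:,None],z]-f["t"])@f["R"]; X=X[z>0]
    r=np.hypot(X[:,0],X[:,1]); a=np.arctan2(X[:,1],X[:,0])
    for lo in np.arange(-1.3,1.6,.2):
        s=(a>=lo)&(a<lo+.2); print(round(lo,1),[int(X[s&(r>q)&(r<=q+75),2].max(initial=-999)) for q in range(300,900,75)])
E
```

```text
-1.3 [-742, -742, -999, 4, 12, 13, 12, 148]
-1.1 [-736, -999, 3, 4, 29, 4, 149, 150]
-0.9 [-999, 3, 4, 30, 118, 83, 83, 150]
-0.7 [-999, 3, 17, 80, 99, 83, 82, 474]
-0.5 [2, 11, 33, 54, 80, 102, 419, 423]
-0.3 [2, 12, 32, 69, 81, 101, 180, 197]
-0.1 [0, 13, 30, 69, 78, 98, 227, 304]
0.1 [-999, 3, 23, 43, 68, 88, 264, 323]
0.3 [-661, 4, 3, 20, 17, 4, 207, 22]
0.5 [3, 4, 6, 9, 8, 7, 3, 3]
0.7 [3, 4, 8, 7, 10, -999, -999, -999]
0.9 [3, 4, 7, -741, -999, -999, -999, -999]
1.1 [5, 3, -999, -999, -999, -999, -999, -999]
1.3 [4, 3, -999, -999, -999, -999, -999, -999]
1.5 [4, 2, -275, -418, -541, -999, -999, -999]
-1.3 [-999, -999, -999, 1, 7, 12, 10, 145]
-1.1 [-999, -999, 1, 1, 27, 2, 145, 147]
-0.9 [-999, 1, 1, 28, 116, 82, 81, 146]
-0.7 [-999, 2, 15, 78, 97, 82, 81, 494]
-0.5 [1, 10, 31, 53, 79, 100, 492, 493]
-0.3 [2, 10, 32, 66, 80, 98, 179, 195]
-0.1 [0, 12, 28, 66, 76, 96, 212, 223]
0.1 [-999, -999, 21, 42, 67, 86, 148, 1]
0.3 [-999, -999, -999, -999, -999, -999, -999, -999]
0.5 [-999, -999, -999, -999, -999, -999, -999, -999]
0.7 [-999, -999, -999, -999, -999, -999, -999, -999]
0.9 [-999, -999, -999, -999, -999, -999, -999, -999]
1.1 [-999, -999, -999, -999, -999, -999, -999, -999]
1.3 [-999, -999, -999, -999, -999, -999, -999, -999]
1.5 [-999, -999, -999, -999, -999, -999, -999, -999]
```

send_rows --increments '[[[0,-0.04,0],0,1],[[0,-0.04,0],0,1],[[0,-0.04,0],0,1],[[-0.04,0,0],0.917,1],[[-0.04,0,0],0.917,1],[[-0.04,0,0],0.917,1],[[-0.04,0,0],0.917,1],[[-0.04,0,0],0.917,1]]'

```text
time_s: 0.77
tool_pos: [312.7, 406.3, 222.7]
tcp_rot: [3.141, 0.0, 2.478]
force: [1.8, 0.7, -0.4]
opening: 0.429
grip_force: 0.0
```

send_rows --increments '[[[-0.04,0,0],0.917,1],[[-0.04,0,0],0.917,1],[[-0.04,0,0],0.917,1],[[-0.04,0,0],0.917,1],[[-0.04,0,0],0.917,1],[[-0.04,0,0],0.917,1],[[-0.04,0,0],0.917,1],[[-0.04,0,0],0.917,1]]'

```text
time_s: 1.43
tool_pos: [497.6, 151.1, 222.5]
tcp_rot: [3.141, -0.0, 1.837]
force: [0.7, 0.6, -0.3]
opening: 0.004
grip_force: 0.0
```

send_rows --increments '[[[-0.041,0,0],0.917,1],[[-0.041,0,0],0.917,1],[[-0.041,0,0],0.917,1],[[-0.041,0,0],0.917,1],[[-0.041,0,0],0.917,1],[[-0.041,0,0],0.917,1],[[-0.041,0,0],0.917,1],[[-0.041,0,0],0.917,1]]'

```text
time_s: 2.1
tool_pos: [493.3, -171.6, 222.5]
tcp_rot: [3.142, -0.0, 1.197]
force: [0.7, -0.4, -0.2]
opening: 0.006
grip_force: 0.0
```

send_rows --increments '[[[0,0,0],1,1],[[0,0,0],1,1],[[0,0,0],1,1],[[0,0,0],1,1],[[0,0,0],1,1],[[0,0,0],1,1],[[0,0,0],1,1],[[0,0,0],1,1]]'

```text
time_s: 2.77
tool_pos: [493.4, -169.5, 222.4]
tcp_rot: [-3.141, 0.001, 0.499]
force: [0.7, -0.5, -0.2]
opening: 0.004
grip_force: 0.0
```

send_rows --increments '[[[0,0,0],1,1],[[0,0,0],1,1],[[0,0,0],1,1],[[0,0,0],1,1],[[0,0,0],0,1],[[0,0,0],0,1]]'

```text
time_s: 3.27
tool_pos: [493.5, -169.5, 222.5]
tcp_rot: [-3.141, 0.0, 0.157]
force: [0.1, 0.1, -0.6]
opening: 0.009
grip_force: 0.0
```

send_rows --increments '[[[0,0,0],1,1],[[0,0,0],1,1],[[0,0,0],0.57,1],[[0.009,0.04,0],0,1],[[0.009,0.04,0],0,1],[[0.009,0.04,0],0,1],[[0.008,0.04,0],0,1],[[0,0.021,0],0,1]]'

```text
time_s: 3.93
tool_pos: [516.7, -356.6, 222.7]
tcp_rot: [3.14, -0.001, -0.069]
force: [-0.0, 0.2, -0.0]
opening: 0.005
grip_force: 0.0
```

```bash
python3 - <<'E'
from workcell import bot, vision
import cv2, numpy as np
c=vision.camera_params("wrist");im,d=vision.grab_frame("wrist"); cv2.imwrite("pics/w1.png",im[:,:,::-1]); np.savez("w1.npz",im=im,d=d,**c)
s=bot.get_state();print(s["tool_pos"],s["tcp_rot"],s["q"])
E
```

```text
[ 515.96091651 -358.6622509   222.48953416] [ 3.13909602e+00 -1.10534719e-03 -7.02149421e-02] [-0.62563372  0.4272385   1.62379544 -0.00173676  1.08830367  1.01618303]
```

View pics/w1.png

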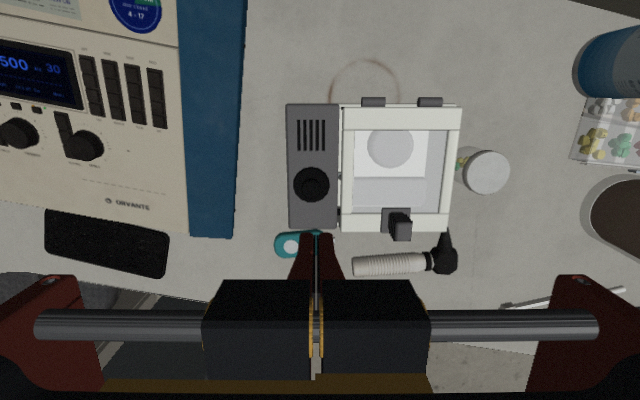

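The wrist view shows the whole box, with the deck on the left at (287–340,104–228), the plunger near (311,183) and the tab near (397,222). I'll enlarge it to measure better.

```bash
python3 - <<'E'
import numpy as np, cv2
im=np.load("w1.npz")["im"][95:245,275:475]
cv2.imwrite("pics/w1c.png",cv2.resize(im[:,:,::-1],None,fx=4,fy=4,interpolation=cv2.INTER_CUBIC))
E
```

```text
(no output)
```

View pics/w1c.png

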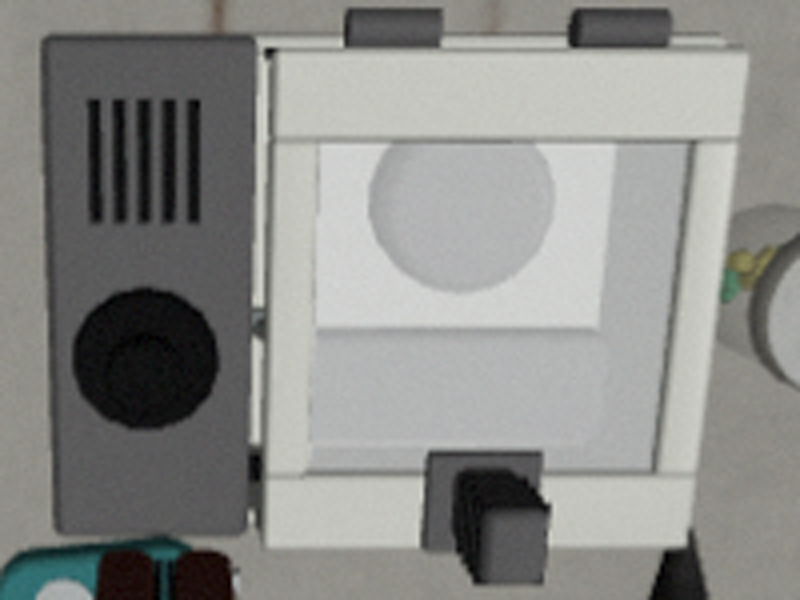

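```bash
python3 - <<'E'
import numpy as np
from scipy.optimize import least_squares
from h import *
f=np.load("w1.npz")
P=[((43,36),(65,85,78)),((57,533),(-65,85,78)),((690,547),(-65,-85,81)),((143,367),(-15,60,97.5)),((516,545),(-52,-28,116))]
W=[world(f,275+(u-1.5)/4,95+(v-1.5)/4,b[2]) for (u,v),b in P]
r=least_squares(lambda p:np.concatenate([(T(p,b)-w)[:2] for (_,b),w in zip(P,W)]),[500,-420,0])
print(r.x,r.fun.round(1)); p=r.x
for b in ((-15,60,97.5),(-52,-28,104),(62,-27.8,74)): print(T(p,b))
print(W[3],W[4])
E
```

```text
[ 5.31435874e+02 -4.14499244e+02 -7.72540745e-02] [ 1.8 -0.4 -0.5  0.9  1.3  0.5 -1.8 -0.8 -0.8 -0.3]
[ 521.11124814 -353.5205421    97.5       ]
[ 477.43000654 -438.40251387  104.        ]
[ 591.1054242  -447.00131723   74.        ]
[ 522.95001899 -352.74967667   97.5       ] [ 478.20005944 -438.11355683  116.        ]
```

send_rows --increments '[[[0,0,0],0,1],[[0,0,0],0,1],[[0,0,0.04],0,1],[[0,0,0.04],0,1],[[0,0,0],0,1],[[0,0,0],0,1]]'

```text
time_s: 4.48
tool_pos: [514.7, -350.2, 141.3]
tcp_rot: [-3.139, 0.005, -0.068]
force: [-0.1, 0.1, 0.3]
opening: 0.004
grip_force: 0.0
```

send_rows --increments '[[[0.0045,0.0025,0.015],0,1],[[0,0,0.015],0,1],[[0,0,0.008],0,1],[[0,0,0],0,1],[[0,0,0],0,1]]'

```text
time_s: 4.9
tool_pos: [520.9, -355.4, 106.3]
tcp_rot: [3.141, -0.001, -0.07]
force: [-0.0, -0.3, -0.2]
opening: 0.003
grip_force: 0.0
```

send_rows --increments '[[[0,0,0.003],0,1],[[0,0,0.003],0,1],[[0,0,0.003],0,1],[[0,0,0],0,1],[[0,0,0],0,1]]'

```text
time_s: 5.32
tool_pos: [520.8, -355.7, 96.2]
tcp_rot: [3.141, -0.001, -0.07]
force: [1.3, -0.5, 2.9]
opening: 0.004
grip_force: 1.6
```

send_rows --increments '[[[0,0,0.003],0,1],[[0,0,0.003],0,1],[[0,0,0.002],0,1],[[0,0,0.002],0,1],[[0,0,0.001],0,1],[[0,0,0],0,1],[[0,0,0],0,1]]'

```text
time_s: 5.9
tool_pos: [520.9, -355.8, 87.5]
tcp_rot: [3.141, -0.002, -0.07]
force: [-4.4, 3.8, 24.1]
opening: 0.004
grip_force: 11.7
```

send_rows --increments '[[[0,0,0.0007],0,1],[[0,0,0],0,1]]'

```text
time_s: 6.07
tool_pos: [521.0, -355.8, 87.4]
tcp_rot: [3.141, -0.002, -0.07]
force: [-6.1, 5.2, 27.9]
opening: 0.002
grip_force: 14.2
```

send_rows --increments '[[[0,0,-0.005],0,1],[[0,0,-0.01],0,1],[[0,0,-0.03],0,1],[[0,0,-0.03],0,0.3],[[0,0,0],0,0.3],[[0,0,0],0,0.3],[[0,0,0],0,0.3],[[0,0,0],0,0.3]]'

```text
time_s: 6.73
tool_pos: [519.2, -354.7, 157.4]
tcp_rot: [-3.14, 0.002, -0.07]
force: [0.4, -0.2, -0.6]
opening: 0.346
grip_force: 0.0
```

```bash
python3 - <<'E'
from workcell import bot, vision
import cv2, numpy as np
s=bot.get_state();c=vision.camera_params("wrist");im,d=vision.grab_frame("wrist"); np.savez("w2.npz",im=im,d=d,**c)
print(s["tool_pos"],s["tcp_rot"],bot.get_state()["tool_pos"])
cv2.imwrite("pics/w2c.png",cv2.resize(im[60:260,250:510,::-1],None,fx=3,fy=3,interpolation=cv2.INTER_CUBIC))
E
```

```text
[ 519.24015859 -354.71785673  157.44047881] [-3.14013979e+00  2.46904499e-03 -7.02132220e-02] [ 519.29965273 -354.7094128   157.35049645]
```

View pics/w2c.png

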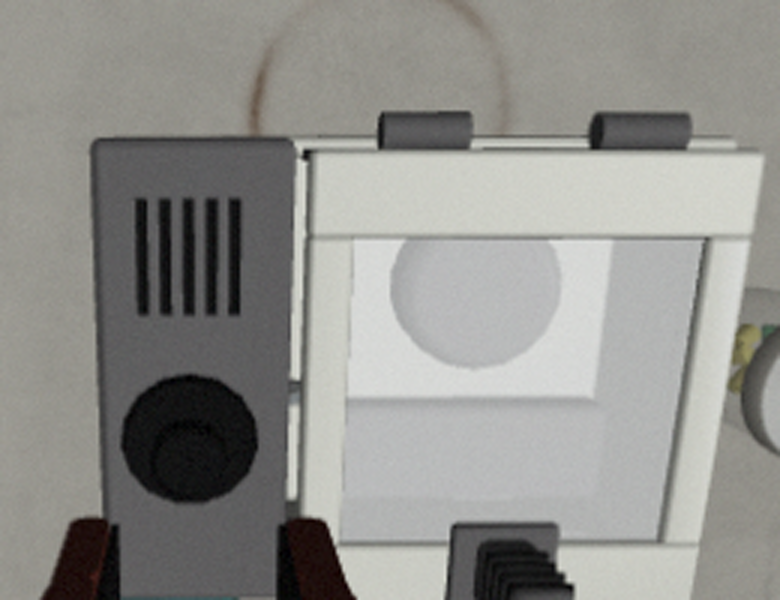

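The plunger is up again (top at crop (188,463)), and the tab's rear top edge runs from about (512,586) to (575,588). I'll refine the tab position from these points.

```bash
python3 - <<'E'
import numpy as np
from scipy.optimize import least_squares
from h import *
f=np.load("w2.npz")
P=[((92,140),(65,85,78)),((188,463),(-15,60,97.5)),((512,587),(-42,-20,116)),((575,588),(-42,-36,116))]
W=[world(f,250+(u-1)/3,60+(v-1)/3,b[2]) for (u,v),b in P]
r=least_squares(lambda p:np.concatenate([(T(p,b)-w)[:2] for (_,b),w in zip(P,W)]),[500,-420,0])
print(r.x,r.fun.round(1)); p=r.x
for b in ((-15,60,97.5),(-52,-28,104),(62,-27.8,74)): print(T(p,b))
E
```

```text
[ 5.31293795e+02 -4.13462604e+02 -6.75836622e-02] [ 1.2  1.2  0.2  0.  -0.9 -0.4 -0.5 -0.8]
[ 520.37997171 -352.58659509   97.5       ]
[ 477.52160343 -437.88700698  104.        ]
[ 591.27485852 -445.38613724   74.        ]
```

send_rows --increments '[[[-0.018,0.04,0],0,0.4],[[-0.0184,0.04,0],0,0.4],[[0,0.0061,0],0,0.4],[[0,0,0],0,0.4],[[0,0,0],0,0.4],[[0,0,0],0,0.4]]'

```text
time_s: 7.28
tool_pos: [480.1, -433.5, 158.1]
tcp_rot: [-3.14, 0.001, -0.07]
force: [0.3, -0.2, 0.4]
opening: 0.6
grip_force: 0.0
```

send_rows --increments '[[[0,0,0],0,0.4],[[0,0,0],0,0.4]]'

```text
time_s: 7.45
tool_pos: [480.6, -433.5, 158.8]
tcp_rot: [-3.141, 0.0, -0.069]
force: [0.2, -0.4, 0.1]
opening: 0.6
grip_force: 0.0
```

send_rows --increments '[[[-0.003,0.0045,0],0,0.4],[[0,0,0.02],0,0.4],[[0,0,0.02],0,0.4],[[0,0,0.015],0,0.4],[[0,0,0],0,0.4],[[0,0,0],0,0.4],[[0,0,0],0,0.4]]'

```text
time_s: 8.03
tool_pos: [477.3, -439.3, 104.9]
tcp_rot: [3.141, -0.001, -0.07]
force: [0.2, -0.1, -0.2]
opening: 0.599
grip_force: 0.0
```

```bash
python3 - <<'E'
from workcell import bot, vision
import cv2, numpy as np
s=bot.get_state();im,d=vision.grab_frame("wrist")
print(s["tool_pos"],s["tcp_rot"])
cv2.imwrite("pics/w3c.png",cv2.resize(im[100:300,190:450,::-1],None,fx=3,fy=3,interpolation=cv2.INTER_CUBIC))
E
```

```text
[ 477.26407671 -439.31979822  104.87868052] [ 3.14082185e+00 -8.64115148e-04 -6.98509462e-02]
```

View pics/w3c.png

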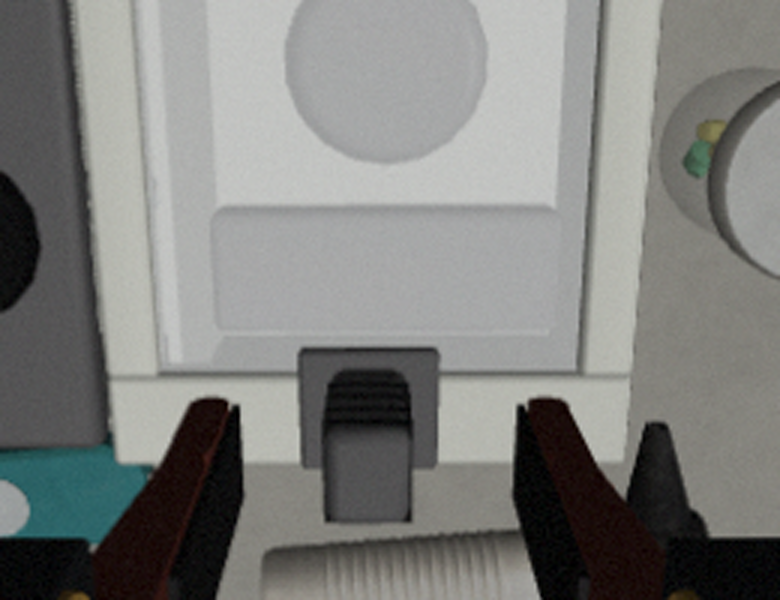

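The tab (crop u≈367) sits between the fingertips (240 and 515, centre 377), about 1.5 mm to the left of their centre. I'll correct that, descend and grip.

send_rows --increments '[[[0,-0.0015,0.009],0,0.4],[[0,0,0.008],0,0.4],[[0,0,0],0,0.4],[[0,0,0],0,0.4],[[0,0,0],0,0.6],[[0,0,0],0,0.7]]' --grip_force 30

```text
time_s: 8.58
tool_pos: [477.0, -437.6, 87.1]
tcp_rot: [3.141, -0.0, -0.07]
force: [0.5, 0.3, 0.3]
opening: 0.489
grip_force: 0.0
```

send_rows --increments '[[[0,0,0],0,0.8],[[0,0,0],0,1],[[0,0,0],0,1],[[0,0,0],0,1],[[0,0,0],0,1],[[0,0,0],0,1]]' --grip_force 45

```text
time_s: 9.08
tool_pos: [476.9, -437.4, 87.1]
tcp_rot: [-3.142, -0.0, -0.07]
force: [-0.4, 1.3, 1.3]
opening: 0.177
grip_force: 45.0
```

Gripped on about 16 mm. Now I'll lift slowly along the arc.

send_rows --increments '[[[0.0003,0,-0.001],0,1],[[0.0003,0,-0.001],0,1],[[0.0003,0,-0.001],0,1],[[0,0,0],0,1],[[0,0,0],0,1]]'

```text
time_s: 9.5
tool_pos: [477.1, -437.4, 88.1]
tcp_rot: [-3.141, 0.002, -0.07]
force: [3.2, -4.4, -17.0]
opening: 0.183
grip_force: 45.0
```

send_rows --increments '[[[0.0003,0,-0.001],0,1],[[0.0003,0,-0.001],0,1],[[0.0003,0,-0.001],0,1],[[0,0,0],0,1],[[0,0,0],0,1]]'

```text
time_s: 9.92
tool_pos: [478.0, -437.5, 91.2]
tcp_rot: [-3.141, 0.002, -0.07]
force: [4.9, -3.0, -15.3]
opening: 0.178
grip_force: 45.0
```

send_rows --increments '[[[0.0003,0,-0.001],0,1],[[0.0003,0,-0.001],0,1],[[0.0003,0,-0.001],0,1],[[0.0003,0,-0.001],0,1],[[0,0,0],0,1],[[0,0,0],0,1]]'

```text
time_s: 10.42
tool_pos: [480.1, -437.7, 97.2]
tcp_rot: [3.142, -0.0, -0.07]
force: [3.9, -1.9, -7.3]
opening: 0.18
grip_force: 45.0
```

send_rows --increments '[[[0.0004,0,-0.001],0,1],[[0.0004,0,-0.001],0,1],[[0.0004,0,-0.001],0,1],[[0.0004,0,-0.001],0,1],[[0.0004,0,-0.001],0,1],[[0.0004,0,-0.001],0,1],[[0,0,0],0,1],[[0,0,0],0,1]]'

```text
time_s: 11.08
tool_pos: [482.4, -437.8, 103.1]
tcp_rot: [3.142, -0.0, -0.07]
force: [5.5, -1.5, -10.1]
opening: 0.181
grip_force: 45.0
```

send_rows --increments '[[[0.0005,0,-0.001],0,1],[[0.0005,0,-0.001],0,1],[[0.0005,0,-0.001],0,1],[[0.0005,0,-0.001],0,1],[[0.0005,0,-0.001],0,1],[[0,0,0],0,1],[[0,0,0],0,1],[[0,0,0],0,1]]'

```text
time_s: 11.75
tool_pos: [484.7, -438.0, 108.1]
tcp_rot: [-3.142, 0.0, -0.07]
force: [0.8, -2.2, -6.8]
opening: 0.178
grip_force: 45.0
```

```bash
python3 - <<'E'
from workcell import bot, vision
import cv2, numpy as np
im,d=vision.grab_frame("wrist"); c=vision.camera_params("wrist"); s=bot.get_state()
print(s["tool_pos"],s["force"])
cv2.imwrite("pics/w4.png",im[:,:,::-1])
# lid plane slope from depth: world points of the whole view, in box frame, along lid's left/right frame strips
v,u=np.mgrid[0:400,0:640];u=u.ravel();v=v.ravel();z=d[v,u]
p=cv2.undistortPoints(np.stack([u,v],1).astype(float)[:,None],np.array(c["K"]),np.array(c["dist_coeffs"]))[:,0]
X=(np.c_[p*z[:,None],z]-c["t"])@np.array(c["R"]); X=X[z>0]
a=-.069; D=X[:,:2]-[531.3,-413.5]; bx=D[:,0]*np.cos(a)+D[:,1]*np.sin(a); by=-D[:,0]*np.sin(a)+D[:,1]*np.cos(a)
for x in range(-70,60,10):
    for lo,hi in ((-80,-73),(17,25),):
        m=(abs(bx-x)<3)&(by>lo)&(by<hi)&(X[:,2]>60); print(x,lo,m.sum(),np.median(X[m,2]).round(1) if m.any() else None)
m=(np.hypot(bx+15,by-60)<6); print("plunger",m.sum(),np.median(X[m,2]) if m.any() else None)
E
```

```text
[ 484.67164756 -438.00233432  108.12556366] [ 0.80005534 -0.60135045 -6.99826705]
-70 -80 0 None
-70 17 0 None
-60 -80 103 104.2
-60 17 119 104.1
-50 -80 114 102.3
-50 17 126 102.2
-40 -80 120 100.1
-40 17 134 100.1
-30 -80 129 98.7
-30 17 142 98.5
-20 -80 951 206.4
-20 17 1057 206.4
-10 -80 130 95.0
-10 17 153 94.8
0 -80 140 93.2
0 17 148 92.9
10 -80 132 91.5
10 17 159 91.2
20 -80 141 89.6
20 17 162 89.3
30 -80 144 87.8
30 17 162 87.6
40 -80 142 85.9
40 17 158 85.5
50 -80 137 84.1
50 17 155 84.2
plunger 309 97.94212600188938
```

View pics/w4.png

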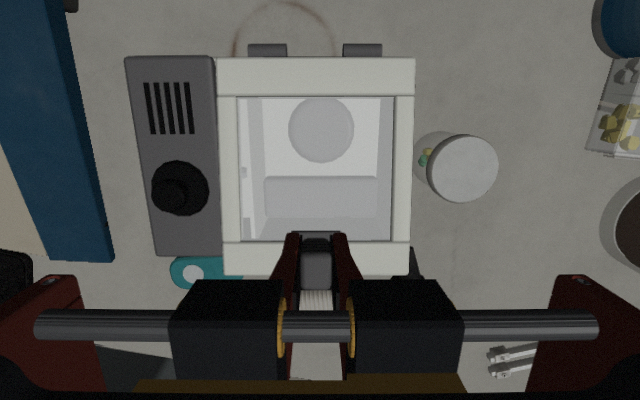

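The picture shows the tab (≈317,265) held between the fingers. Depth puts the lid at about 0.18 rad and the plunger up at 98 mm. I'll let it settle, then hand in.

send_rows --increments '[[[0,0,0],0,1],[[0,0,0],0,1],[[0,0,0],0,1],[[0,0,0],0,1],[[0,0,0],0,1],[[0,0,0],0,1]]'

```text
time_s: 12.3
tool_pos: [484.6, -438.0, 108.0]
tcp_rot: [-3.141, 0.0, -0.07]
force: [-0.6, -1.2, -6.6]
opening: 0.183
grip_force: 45.0
```

```bash
python3 -c "
from workcell import bot
print(bot.finish_job())"
```

```text
the job is handed in; nothing more can be done
None
```

I pushed the plunger to its stop and it sprang back, then broke the lid free and handed the job in at about 12.3 s with the gripper holding it still at about 0.18 rad (about 23 mm open); I saw no contact with the bystanders, and the hand-in returned no verdict.

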